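# Wedge a latch case tight in the locksmith's bench fixture

### The arm

A 7-joint arm with a two-finger parallel gripper is mounted at the origin on the work surface. World frame = base frame: x ahead of the robot, y to its left, z up, the work surface at z = 0. Lengths are in m, angles in rad, forces in N, time in s.
With the tool pointing down it reaches from about 0.4 to 0.85 m from the base axis. Payload 10.4 kg.
Tool frame: the origin (TCP) lies on the front face of the gripper's body, between the roots of the fingers; the fingertips stand 70 mm ahead of it and the grasp point (between the pads) lies 51 mm ahead of it (grasp_offset is the distance from the TCP to the grasp point, in m); z points along the fingers, y is the direction in which the jaws open and shut (so a half turn about z gives the same grasp; the last joint's range is limited). The gripper opens to 87 mm and grips with 3 to 60 N. Pads are 19 mm wide; open, the fingers measure 117 mm over their backs; the gripper's body (75 mm by 190 mm) begins 51 mm behind the grasp point.
Start: joints at [-1.372, 0.332, -0.065, 1.46, 0.022, 1.35, -0.088], TCP at [0.137, 0.61, 0.292] pointing down, gripper open.
Joint ranges: [-2.6, 2.6], [-0.5, 2.12], [-1.47, 1.34], [0.16, 2.42], [-1.27, 4.41], [0.06, 2.06], [-2.6, 2.6]. Speed limits (rad/s): [2.22, 2.22, 2.79, 2.79, 3.14, 3.14, 3.14].

### API

Orientations are given as a unit quaternion [x, y, z, w].
In Python, from bench import * gives the robot as it stands. The module is installed in compiled form; this text tells all that it offers.
- The arm moves only by the tool arm_command, never from a script. Its argument "commands" is a list of rows, each a list of 3 entries, a list of its own where there are three numbers: the opening in per cent of the stroke, from 0 (shut) to 100 (fully open), then the shift along the tool's x, y, z in m, then the turn, a rotation vector about the tool's x, y, z in rad. A call has exactly 10 rows; each row is the pose to reach, as a shift and turn from the pose commanded when the call began, along the tool's axes at that moment; what a row does not reach only later rows make up. A row lasts 1/12 s, in which the tool goes at most 41.7 mm and 7.16 degrees, less where a joint would pass 70% of its speed; a pose out of reach is approached as far as the arm can. A call with a gripper value outside its range is refused whole. The fingers move at their own pace and stop on an object; "squeeze" is the grip in N (left out, the last holds). Time passes only in rows, so rows that repeat a pose let the fingers close, or fill a call up. It gives the time, the measured TCP pose, the force and the opening at its end, in the units of the state.
- read_state(): the state, without advancing time (a new reading comes with each control period).
- camera(name): name is "side" or "top" or "wrist"; returns a dict with "pixels" (384x512x3 uint8, red, green, blue), "fx", "fy", "cx", "cy" (pixels), "dist_coeffs" ([k1, k2, p1, p2, k3] as OpenCV has them; the pictures are not rectified), "rvec" (rotation vector, rad) and "tvec" (3), from world to camera coordinates, as OpenCV has them; the wrist camera has in their place "mount" (4x4, takes a point from camera to tool coordinates, whose origin is the TCP and whose axes are the flange's). Camera axes: x right, y down, z forward; pixel columns grow to the right and rows downward; lengths in m; the calibration is good to about 2 mm. A picture is of the moment at which its call begins: read the wrist's pose just before it. There is no depth.
- close_job(): hands the job in, once; it reports no verdict.
The state is a dict: "time": time; "joint_positions": joint angles; "joint_vel": joint speeds; "joint_torque": joint torques, N m; "ee_pos": TCP position; "eef_rot": TCP orientation; "ft_force": force on the tool from outside, world axes, zero at the start; "torque": the same for the moment, N m; "width": finger opening in m.
Only numpy, scipy, OpenCV 4.12 (cv2) and the standard library are available. Lean on these libraries where they do the work, as an engineer would, in place of code of your own. Each camera call takes 0.05 s, during which the arm holds its last target.

### The job

Set the grey lock case fully home into the corner of the bench fixture, flat against the straight rail and the end stop, and lock it there: drive the loose wooden wedge, thin end first, into the gap left between the lock case and the slanted steel cheek until everything is jammed tight. Leave the wedge lying flat in place, jammed on its own, and leave the padlock, the wooden packing block and the screwdriver around the fixture where they are.

Things in the scene. Friction and masses are not known exactly. Their poses are not given: they have to be found in the camera images.
- fixture: Bench fixture, fixed: dark steel plate 12 mm thick with bright steel bars on it. Origin on the bench under the plate, which spans x -160..110, y -100..150 mm in this frame, top at z 12 mm. +x is the way the wedge is driven. A straight rail (top at z 38 mm, x -25..95) has its inner face, looking to +y, at y = -80 mm.
- home (a point): Fixed point of the fixture, on the plate's top (12 mm above the bench): where the lock case's origin lies when it is home against rail and end stop, at x 40, y -47.5 mm in the fixture's frame. Same axes as the fixture. The end stop (top at z 38 mm, y -100..-25 mm) has its inner face, looking to -x, at x = 80 mm; beyond the wedge's lane the plate is open.
- cheek: Slanted steel cheek, fixed on the plate: bar 24 mm thick, top at z 40 mm. Its frame is the fixture's frame (same origin, same axes). Its working face looks to the rail and closes in on it as x grows: from y = 44.6 mm at x = -145 mm straight to y = 8.1 mm at x = 60 mm (10.1 degrees, the wedge's own taper).
- lock: Grey lock case, loose, about 0.5 kg: block 80 (x) x 65 (y) x 30 mm with a round brass collar on top. Origin at the centre of its underside; axes as the fixture's when home. At the start it lies on the plate 10 to 16 mm off the rail and 5 to 16 mm off the end stop, slightly turned; it slides at 2 to 10 N.
- collar (a point): Centre of the brass collar on the lock case: diameter 30 mm, 18 mm tall, in the middle of the case's top; this point is at half its height, 39 mm above the case's underside, 51 mm above the bench. It stands clear above rail, stop and cheek and can be pushed from any side or pinched from above.
- wedge: Wooden wedge, loose, 70 g, lying on the plate beside the cheek, before the gap: 90 mm long (x), 28 tall, 40 wide at the thick end (-x), 24 at the thin end (+x). Its -y side is straight along x, its +y side slants like the cheek. Origin at the underside, half length, 16 mm from the straight side. Tight, it is at about x = 9 to 12, y = 1 mm in the fixture's frame.
- butt (a point): Centre of the wedge's thick end face (40 x 28 mm), the place to push, 14 mm above the wedge's underside. When the wedge is tight this end still stands about 35 mm out of the gap, in front of the lock case. A steady push of 12 to 22 N along +x jams it (a brief knock may not); friction then keeps it there.
- tip (a point): Centre of the wedge's thin end face (24 x 28 mm).
- padlock: Brass padlock, 50 x 40 x 22 mm body, lying on the fixture plate behind the cheek; to be left alone. Origin under its body's centre.
- packer: Plain wooden packing block 70 x 30 x 20 mm, not tapered, on the bench beside the fixture; to be left alone. Origin under its centre.
- screwdriver: Screwdriver lying on the bench on the rail's side of the fixture; to be left alone.
Not all that is in view belongs to the job. Leave any black or red look-alike of the wedge alone.

How it is judged:
By the outcome, as a careful person would: the job done as asked, in the order asked, and still so for the second after the job is handed in, with the robot touching nothing.
It also fails if it takes over 61 s, if anything falls off the work surface, if the arm or the gripper's body presses on something with over 40 N, if the wrist force passes 120 N, or if a joint passes its speed limit or range.

## Working session

There is one attempt and no reset: what is moved stays moved. The work goes in short steps, Python scripts to look and compute and a tool call to move; the robot and the scene stay as the last step left them, time stands still between calls to the robot, and variables do not carry over. Pictures are saved under pics/ and viewed, and the job is handed in when it is done.

Besides the shell and the picture viewer there is one more tool, called after "Request:" as a command line: name --argument value ..., lists and objects as JSON in quotes. arm_command: Moves the arm, as the interface text tells. Its arguments: {"type":"object","properties":{"commands":{"type":"array","items":{"type":"array"}},"squeeze":{"type":"number"}},"required":["commands"]}

```bash
mkdir -p pics
python3 - <<'E'
from bench import *
import cv2
s=read_state()
print({k:(v if not hasattr(v,'round') else v) for k,v in s.items()})
for n in ("side","top","wrist"):
    c=camera(n); cv2.imwrite(f"pics/{n}0.png",c["pixels"][:,:,::-1])
    print(n,{k:v for k,v in c.items() if k!="pixels"})
E
```

```text
{'time': 0.0, 'joint_positions': array([-1.37160057,  0.33288318, -0.06474646,  1.46093236,  0.02158426,
        1.34992885, -0.08848554]), 'joint_vel': array([ 0.00060934,  0.00119761,  0.00119295, -0.00096171, -0.0011097 ,
       -0.00183091,  0.00030751]), 'joint_torque': array([-3.10656933e-04, -6.23257113e+01,  2.43219431e-02, -3.89898705e+01,
       -6.14335947e-02,  3.98307235e-02,  1.48925697e-04]), 'ee_pos': array([0.13739519, 0.60940884, 0.29145121]), 'eef_rot': array([ 1.10633051e-01,  9.93861055e-01, -7.25773461e-04, -6.17533644e-05]), 'ft_force': array([-0.22274776,  0.57342624,  0.07997863]), 'torque': array([-0.00029161, -0.02043918, -0.08616172]), 'width': 0.08721408134276325}
side {'fx': 411.84199188343547, 'fy': 411.84199188343547, 'cx': 250.16675256832548, 'cy': 191.64810375175983, 'dist_coeffs': array([-0.10406625,  0.        ,  0.        ,  0.        ,  0.        ]), 'rvec': array([ 0.46367862, -2.65234797,  1.32005128]), 'tvec': array([0.48160618, 0.0960147 , 0.8720611 ])}
top {'fx': 387.54812952409003, 'fy': 387.54812952409003, 'cx': 259.01026276830885, 'cy': 184.27890555763778, 'dist_coeffs': array([-0.02646026,  0.        ,  0.        ,  0.        ,  0.        ]), 'rvec': array([ 2.15835768, -2.06455775,  0.21833454]), 'tvec': array([0.06863209, 0.51873766, 0.78105318])}
wrist {'fx': 271.1600850039958, 'fy': 271.1600850039958, 'cx': 257.64399993855363, 'cy': 196.8796728963747, 'dist_coeffs': array([-0.01654207,  0.        ,  0.        ,  0.        ,  0.        ]), 'mount': array([[-6.78173562e-04, -9.55035550e-01, -2.96490535e-01,
         8.07414629e-02],
       [ 9.99999721e-01, -7.40096148e-04,  9.66127270e-05,
        -1.32834646e-04],
       [-3.11700092e-04, -2.96490387e-01,  9.55035786e-01,
        -9.23820125e-02],
       [ 0.00000000e+00,  0.00000000e+00,  0.00000000e+00,
         1.00000000e+00]])}
```

View pics/side0.png

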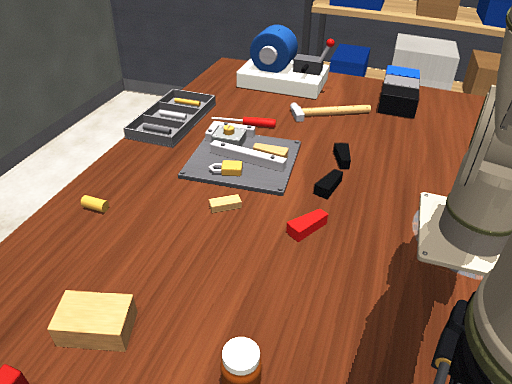

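View pics/top0.png

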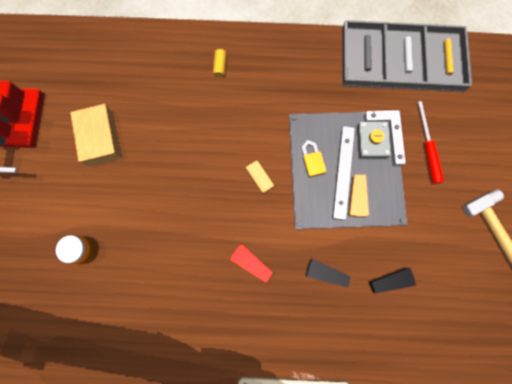

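View pics/wrist0.png

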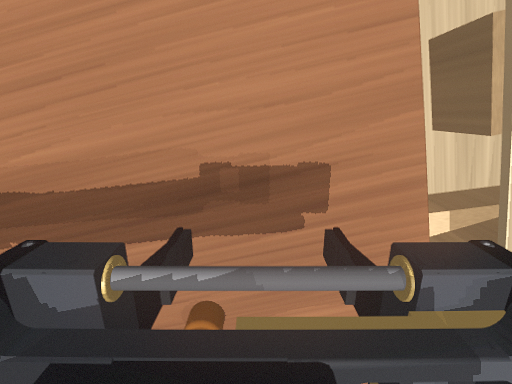

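The top view shows the fixture at pixels (290..406, 110..230), with its end stop up and away from the robot. The lock case is at (375,140). Wedge candidates:
- Wood piece on the plate at (359,196)
- Wood block at (260,176), which is the packer
- Red look-alike at (251,263)
- Black look-alikes at (328,272) and (392,280)

The plate piece fits: it is wooden, tapered and beside the cheek. I'll confirm it in an enlarged crop and measure.

```bash
cat > h.py <<'E'
import cv2, numpy as np
from scipy.spatial.transform import Rotation as R
def cam_pose(c,s=None):
    if "rvec" in c:
        Rm=cv2.Rodrigues(np.array(c["rvec"]))[0]; return Rm.T, -Rm.T@np.array(c["tvec"])
    M=np.array(c["mount"]); Rt=R.from_quat(s["eef_rot"]).as_matrix()
    return Rt@M[:3,:3], Rt@M[:3,3]+s["ee_pos"]
def px2w(c,uv,z,s=None):
    K=np.array([[c["fx"],0,c["cx"]],[0,c["fy"],c["cy"]],[0,0,1]])
    uv=np.array(uv,float).reshape(-1,1,2)
    n=cv2.undistortPoints(uv,K,np.array(c["dist_coeffs"])).reshape(-1,2)
    Rc,o=cam_pose(c,s); d=np.c_[n,np.ones(len(n))]@Rc.T
    return (o+d*((z-o[2])/d[:,2])[:,None])
def w2px(c,P,s=None):
    K=np.array([[c["fx"],0,c["cx"]],[0,c["fy"],c["cy"]],[0,0,1]])
    Rc,o=cam_pose(c,s); Rm=Rc.T; t=-Rm@o
    return cv2.projectPoints(np.array(P,float).reshape(-1,1,3),cv2.Rodrigues(Rm)[0],t,K,np.array(c["dist_coeffs"]))[0].reshape(-1,2)
E
python3 - <<'E'
from bench import *
from h import *
c=camera("top"); p=c["pixels"]
crop=p[95:240,275:450]
cv2.imwrite("pics/topcrop.png",cv2.resize(crop,None,fx=4,fy=4,interpolation=cv2.INTER_CUBIC)[:,:,::-1])
print(px2w(c,[[290,114],[402,110],[406,225],[296,230]],0.012).round(4))
E
```

```text
[[ 0.6963  0.0263  0.012 ]
 [ 0.7191 -0.2393  0.012 ]
 [ 0.446  -0.2393  0.012 ]
 [ 0.4244  0.0056  0.012 ]]
```

View pics/topcrop.png

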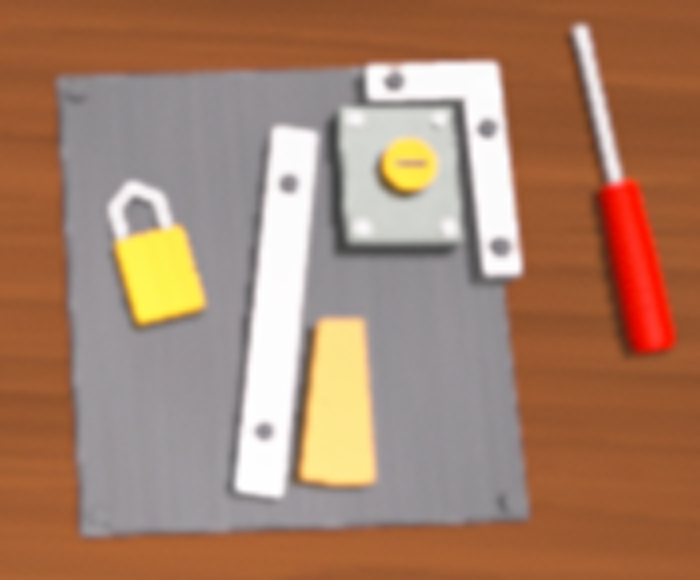

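The crop confirms the wooden, tapered wedge at crop (340,405), thin end up, between the cheek (275,310) and the lane. Now fitting the poses coarsely.

```bash
cat >> h.py <<'E'
def fit2(A,B):  # B ~ R(th)A+t
    A=np.array(A,float);B=np.array(B,float);a=A-A.mean(0);b=B-B.mean(0)
    th=np.arctan2((a[:,0]*b[:,1]-a[:,1]*b[:,0]).sum(),(a*b).sum())
    Q=np.array([[np.cos(th),-np.sin(th)],[np.sin(th),np.cos(th)]]); t=B.mean(0)-Q@A.mean(0)
    return th,t,(A@Q.T+t-B)
E
python3 - <<'E'
from bench import *
from h import *
c=camera("top")
pts=[((60,78),.012,(110,150)),((527,520),.012,(-160,-100)),((82,533),.012,(-160,150)),((462,100),.038,(80,-80)),((367,102),.038,(80,-25)),((318,130),.04,(60,8.1)),((283,497),.04,(-145,44.6))]
W=[];F=[]
for uv,z,f in pts:
    W.append(px2w(c,[[275+uv[0]/4-.4,95+uv[1]/4-.4]],z)[0,:2]);F.append(np.array(f)/1000)
th,t,r=fit2(F,W);print(np.degrees(th),t,(r*1000).round(1))
Q=R.from_euler('z',th).as_matrix()[:2,:2]
def tof(uv,z): return (Q.T@(px2w(c,[[275+uv[0]/4-.4,95+uv[1]/4-.4]],z)[0,:2]-t)*1000).round(1)
for n,uv,z in [("lockTL",(337,108),.042),("TR",(455,108),.042),("BR",(462,240),.042),("BL",(347,245),.042),("collar",(409,165),.06),
 ("wTL",(316,320),.04),("wTR",(365,320),.04),("wBR",(376,484),.04),("wBL",(302,480),.04)]:
    print(n,tof(uv,z))
E
```

```text
4.380034707414424 [ 0.59860949 -0.12933902] [[ 0.8  1.4]
 [-0.2 -1.1]
 [-1.4  0.3]
 [ 1.6 -1.8]
 [ 1.2 -1.6]
 [-2.2  1.2]
 [ 0.3  1.6]]
lockTL [74.3 -4.7]
TR [ 72.4 -72.1]
BR [ -5.5 -67.9]
BL [-6.4 -3.2]
collar [ 33.2 -36.4]
wTL [-48.2  17.1]
wTR [-49.1 -10. ]
wBR [-140.    -7.9]
wBL [-136.6   32. ]
```

Request:
arm_command --commands '[[100, [-0.021, -0.0205, 0], [0, 0, -0.03]], [100, [-0.042, -0.041, 0], [0, 0, -0.06]], [100, [-0.063, -0.0615, 0], [0, 0, -0.09]], [100, [-0.084, -0.082, 0], [0, 0, -0.12]], [100, [-0.105, -0.1025, 0], [0, 0, -0.15]], [100, [-0.126, -0.123, 0], [0, 0, -0.18]], [100, [-0.147, -0.1435, 0], [0, 0, -0.21]], [100, [-0.168, -0.164, 0], [0, 0, -0.24]], [100, [-0.189, -0.1845, 0], [0, 0, -0.27]], [100, [-0.21, -0.205, 0], [0, 0, -0.3]]]'

```text
time: 1.08
ee_pos: [0.2978, 0.3621, 0.2923]
eef_rot: [-0.04, 0.999, 0.0, 0.0]
ft_force: [-0.3, -0.0, 0.2]
width: 0.0873
```

Request:
arm_command --commands '[[100, [-0.014, -0.026, 0], [0, 0, 0]], [100, [-0.028, -0.052, 0], [0, 0, 0]], [100, [-0.042, -0.078, 0], [0, 0, 0]], [100, [-0.056, -0.104, 0], [0, 0, 0]], [100, [-0.07, -0.13, 0], [0, 0, 0]], [100, [-0.084, -0.156, 0], [0, 0, 0]], [100, [-0.098, -0.182, 0], [0, 0, 0]], [100, [-0.112, -0.208, 0], [0, 0, 0]], [100, [-0.126, -0.234, 0], [0, 0, 0]], [100, [-0.14, -0.26, 0], [0, 0, 0]]]'

```text
time: 1.92
ee_pos: [0.4576, 0.1139, 0.2924]
eef_rot: [-0.039, 0.999, 0.0, 0.0]
ft_force: [-0.2, 0.6, -0.3]
width: 0.0871
```

Request:
arm_command --commands '[[100, [-0.015, -0.028, 0], [0, 0, 0]], [100, [-0.03, -0.056, 0], [0, 0, 0]], [100, [-0.045, -0.084, 0], [0, 0, 0]], [100, [-0.06, -0.112, 0], [0, 0, 0]], [100, [-0.075, -0.14, 0], [0, 0, 0]], [100, [-0.09, -0.168, 0], [0, 0, 0]], [100, [-0.105, -0.196, 0], [0, 0, 0]], [100, [-0.12, -0.224, 0], [0, 0, 0]], [100, [-0.14, -0.256, 0], [0, 0, 0]], [100, [-0.14, -0.256, 0], [0, 0, 0]]]'

```text
time: 2.75
ee_pos: [0.6179, -0.1353, 0.2908]
eef_rot: [-0.036, 0.999, -0.002, -0.001]
ft_force: [-0.2, -0.3, -0.4]
width: 0.087
```

Run:
```python
from bench import *
from h import *
s=read_state();c=camera("wrist")
import pickle;pickle.dump((s,c),open("w1.pkl","wb"))
cv2.imwrite("pics/w1.png",cv2.resize(c["pixels"],(800,600),interpolation=cv2.INTER_CUBIC)[:,:,::-1])
print(s["time"],s["ee_pos"],s["eef_rot"],s["joint_positions"].round(2))
th=np.radians(4.38);t=np.array([.5986,-.1293])
Q=R.from_euler('z',th).as_matrix()[:2,:2]
for f,z in [((110,150),12),((-160,-100),12),((-160,150),12),((80,-80),38),((80,-25),38),((60,8.1),40),((-145,44.6),40)]:
    w=Q@(np.array(f)/1000)+t; print(f,w2px(c,[[*w,z/1000]],s)*1.5625)
```

```text
2.75 [ 0.61786012 -0.13532914  0.29084713] [-3.61908208e-02  9.99342354e-01 -2.12340029e-03 -7.58041238e-04] [-0.35  0.4   0.66  1.47 -0.24  1.36  1.96]
(110, 150) [[569.025639   364.20884154]]
(-160, -100) [[284.31473534  46.2149487 ]]
(-160, 150) [[606.58714828  44.80899683]]
(80, -80) [[322.06781996 346.27085216]]
(80, -25) [[384.59893886 346.11388214]]
(60, 8.1) [[422.61171672 325.2759421 ]]
(-145, 44.6) [[475.78350035  56.63187762]]
```

View pics/w1.png

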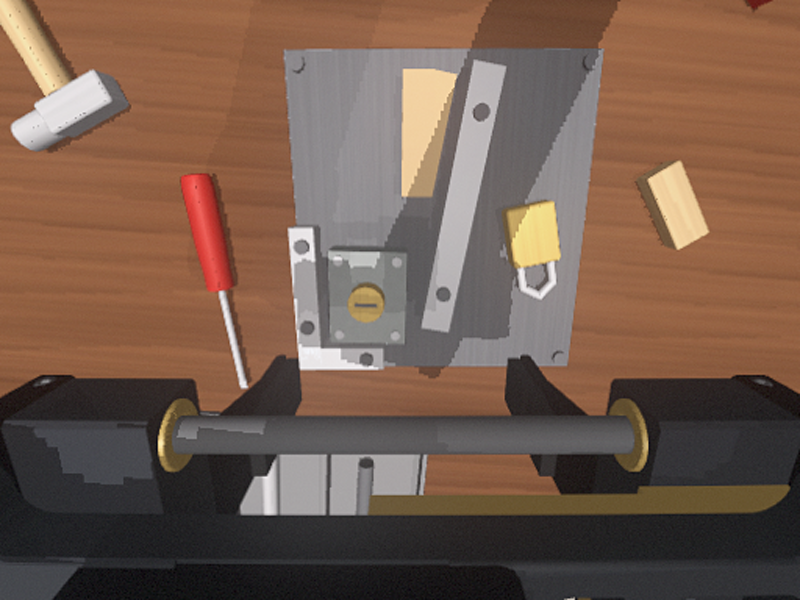

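The wrist view shows the whole fixture: lock collar at (366,303), wedge at (425,130), cheek from (490,62) to (435,328), and padlock, packer and screwdriver clear. I'll enlarge for precise corners.

Run:
```python
import pickle; from h import *
s,c=pickle.load(open("w1.pkl","rb"))
p=c["pixels"]
def cr(x0,y0,w,h,n):
    cv2.imwrite(n,cv2.resize(p[y0:y0+h,x0:x0+w],None,fx=6,fy=6,interpolation=cv2.INTER_CUBIC)[:,:,::-1])
cr(178,140,116,100,"pics/w1a.png"); cr(178,25,130,100,"pics/w1b.png")
```

```text
(no output)
```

View pics/w1a.png

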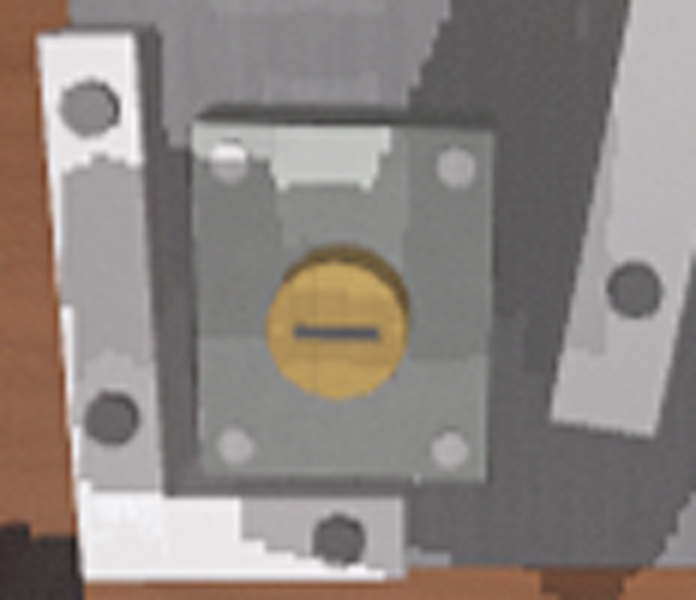

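View pics/w1b.png

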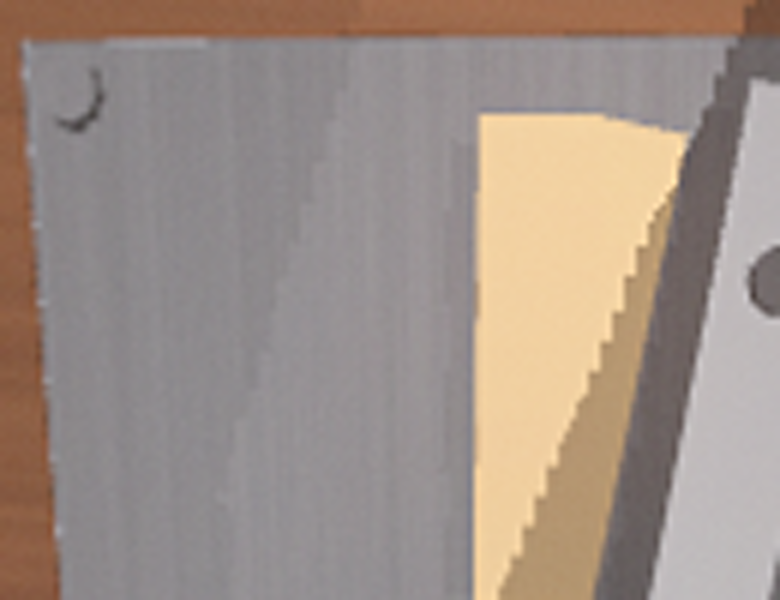

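Run:
```python
import pickle; from h import *
s,c=pickle.load(open("w1.pkl","rb"))
A=lambda u,v:(178+u/6-.42,140+v/6-.42)
B=lambda u,v:(178+u/6-.42,25+v/6-.42)
pts=[(A(162,494),.038,(80,-80)),(A(403,498),.038,(80,-25)),(A(135,32),.038,(-25,-80)),(A(551,422),.04,(60,8.1)),(B(752,80),.04,(-145,44.6)),(B(25,38),.012,(-160,-100))]
W=[px2w(c,[p],z,s)[0,:2] for p,z,f in pts];F=[np.array(f)/1000 for *_,f in pts]
th,t,r=fit2(F,W);print(np.degrees(th),t,(r*1000).round(1))
Q=R.from_euler('z',th).as_matrix()[:2,:2]
f=lambda p,z:(Q.T@(px2w(c,[p],z,s)[0,:2]-t)*1000)
L=[f(A(*q),.042) for q in [(193,122),(493,130),(487,482),(200,470)]]
M=[(-40,-32.5),(-40,32.5),(40,32.5),(40,-32.5)]
a,o,rr=fit2(M,L);print("lock",np.degrees(a),o,rr.round(1)); print("collar",f(A(340,330),.06))
print("wedge",[f(B(*q),.04).round(1) for q in [(480,114),(605,116),(687,133),(475,590)]])
Rt=R.from_quat(s["eef_rot"]).as_matrix();print("tool in fixture\n",(np.c_[Q.T@Rt[:2]]).round(3))
print("tcp in fix",Q.T@(s["ee_pos"][:2]-t)*1000)
```

```text
4.109367862964653 [ 0.60030586 -0.13074892] [[ 0.8  0.3]
 [-0.1 -0. ]
 [ 0.4 -0.1]
 [-0.8 -0.5]
 [ 0.1  0.8]
 [-0.3 -0.5]]
lock -1.595619981090219 [ 33.47294607 -37.17516345] [[-0.4 -0.6]
 [-0.3  1. ]
 [-0.2 -0. ]
 [ 0.8 -0.4]]
collar [ 33.37870524 -36.32767793]
wedge [array([-139.3,   -7.3]), array([-139. ,   16.3]), array([-136.1,   31.9]), array([-52.2,  -8.4])]
tool in fixture
 [[-1.    -0.001 -0.002]
 [-0.001  1.    -0.004]]
tcp in fix [17.18090932 -5.82639341]
```

Request:
arm_command --commands '[[80, [-0.004, -0.008, 0.015], [0, 0, 0]], [80, [-0.008, -0.016, 0.035], [0, 0, 0]], [80, [-0.012, -0.024, 0.055], [0, 0, 0]], [80, [-0.016, -0.031, 0.08], [0, 0, 0]], [80, [-0.016, -0.031, 0.105], [0, 0, 0]], [80, [-0.016, -0.031, 0.125], [0, 0, 0]], [80, [-0.016, -0.031, 0.14], [0, 0, 0]], [80, [-0.016, -0.031, 0.15], [0, 0, 0]], [80, [-0.016, -0.031, 0.15], [0, 0, 0]], [80, [-0.016, -0.031, 0.15], [0, 0, 0]]]' --squeeze 15

```text
time: 3.63
ee_pos: [0.635, -0.1581, 0.1422]
eef_rot: [-0.039, 0.999, 0.0, -0.0]
ft_force: [0.6, -0.9, 0.6]
width: 0.0695
```

```bash
cat >> h.py <<'E'
TH=np.radians(4.11);T0=np.array([.6003,-.13075]);QF=R.from_euler('z',TH).as_matrix()[:2,:2]
def infix(s):
    Rt=R.from_quat(s["eef_rot"]).as_matrix()
    return (QF.T@(s["ee_pos"][:2]-T0)*1000).round(1),(s["ee_pos"][2]*1000).round(1),"axisz",Rt[:,2].round(4),"F fix",(QF.T@s["ft_force"][:2]).round(1),s["ft_force"][2].round(1),"yaw",np.degrees(np.arctan2(Rt[1,1],Rt[0,1])-TH).round(2),"t",s["time"],"w",round(s["width"]*1000,1)
E
python3 -c "
from bench import *
from h import *
print(infix(read_state()))"
```

```text
(array([ 32.6, -29.8]), np.float64(142.2), 'axisz', array([-3.e-04,  4.e-04, -1.e+00]), 'F fix', array([ 0.5, -1. ]), np.float64(0.6), 'yaw', np.float64(90.41), 't', 3.6333, 'w', 69.5)
```

Request:
arm_command --commands '[[80, [-0.001, -0.007, 0], [0, 0, 0]], [80, [-0.001, -0.007, 0.006], [0, 0, 0]], [80, [-0.001, -0.007, 0.013], [0, 0, 0]], [80, [-0.001, -0.007, 0.02], [0, 0, 0]], [80, [-0.001, -0.007, 0.026], [0, 0, 0]], [80, [-0.001, -0.007, 0.026], [0, 0, 0]], [60, [-0.001, -0.007, 0.026], [0, 0, 0]], [45, [-0.001, -0.007, 0.026], [0, 0, 0]], [42, [-0.001, -0.007, 0.026], [0, 0, 0]], [42, [-0.001, -0.007, 0.026], [0, 0, 0]]]'

```text
time: 4.47
ee_pos: [0.6368, -0.1656, 0.1165]
eef_rot: [-0.039, 0.999, -0.0, 0.0]
ft_force: [-0.7, 1.2, -0.5]
width: 0.0502
```

```bash
python3 -c "
from bench import *
from h import *
print(infix(read_state()))
c=camera('wrist');cv2.imwrite('pics/w2.png',c['pixels'][:,:,::-1])"
```

```text
(array([ 33.9, -37.4]), np.float64(116.5), 'axisz', array([ 5.e-04, -0.e+00, -1.e+00]), 'F fix', array([-0.6,  1.3]), np.float64(-0.5), 'yaw', np.float64(90.38), 't', 4.4667, 'w', 50.2)
```

View pics/w2.png

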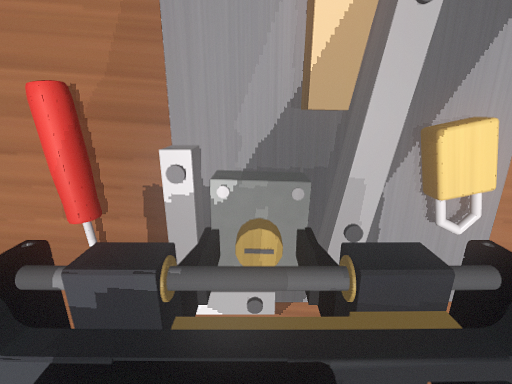

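The wrist view shows the collar at (260,248), centred between the open fingers. Closing now.

Request:
arm_command --commands '[[40, [0, 0, 0], [0, 0, 0]], [30, [0, 0, 0], [0, 0, 0]], [20, [0, 0, 0], [0, 0, 0]], [20, [0, 0, 0], [0, 0, 0]], [20, [0, 0, 0], [0, 0, 0]], [20, [0, 0, 0], [0, 0, 0]], [20, [0, -0.001, 0], [0, 0, 0]], [20, [0, -0.003, 0], [0, 0, 0]], [20, [0, -0.004, 0], [0, 0, 0]], [20, [0, -0.006, 0], [0, 0, 0]]]' --squeeze 20

```text
time: 5.35
ee_pos: [0.6374, -0.1711, 0.1163]
eef_rot: [-0.039, 0.999, 0.0, 0.0]
ft_force: [0.2, 3.7, 2.7]
width: 0.0292
```

```bash
python3 -c "
from bench import *
from h import *
print(infix(read_state()))"
```

```text
(array([ 34.1, -42.9]), np.float64(116.3), 'axisz', array([ 4.e-04,  7.e-04, -1.e+00]), 'F fix', array([0.5, 3.7]), np.float64(2.7), 'yaw', np.float64(90.4), 't', 5.35, 'w', 29.2)
```

Request:
arm_command --commands '[[20, [0, -0.001, 0], [0, 0, 0]], [20, [0, -0.002, 0], [0, 0, 0]], [20, [-0.001, -0.003, 0], [0, 0, 0]], [20, [-0.002, -0.004, 0], [0, 0, 0]], [20, [-0.003, -0.005, 0], [0, 0, 0]], [20, [-0.004, -0.0055, 0], [0, 0, 0]], [20, [-0.004, -0.006, 0], [0, 0, 0]], [20, [-0.004, -0.006, 0], [0, 0, 0]], [20, [-0.004, -0.006, 0], [0, 0, 0]], [20, [-0.004, -0.006, 0], [0, 0, 0]]]'

```text
time: 6.18
ee_pos: [0.6397, -0.175, 0.1161]
eef_rot: [-0.04, 0.999, 0.002, -0.003]
ft_force: [-15.4, 12.4, 15.0]
width: 0.0294
```

```bash
python3 -c "
from bench import *
from h import *
print(infix(read_state()))"
```

```text
(array([ 36.1, -47. ]), np.float64(116.1), 'axisz', array([-0.0056,  0.0047, -1.    ]), 'F fix', array([-14.4,  13.5]), np.float64(15.0), 'yaw', np.float64(90.44), 't', 6.1833, 'w', 29.4)
```

Request:
arm_command --commands '[[20, [0, 0.0005, 0], [0, 0, 0]], [20, [0, 0.001, -0.0005], [0, 0, 0]], [20, [0, 0.0015, -0.001], [0, 0, 0]], [20, [-0.001, 0.0015, -0.001], [0, 0, 0]], [20, [-0.002, 0.0015, -0.001], [0, 0, 0]], [20, [-0.003, 0.0015, -0.001], [0, 0, 0]], [20, [-0.003, 0.0015, -0.001], [0, 0, 0]], [20, [-0.003, 0.0015, -0.001], [0, 0, 0]], [20, [-0.003, 0.0015, -0.001], [0, 0, 0]], [20, [-0.003, 0.0015, -0.001], [0, 0, 0]]]' --squeeze 25

```text
time: 7.02
ee_pos: [0.643, -0.1744, 0.1162]
eef_rot: [-0.039, 0.999, 0.001, -0.002]
ft_force: [-6.6, 7.9, 3.7]
width: 0.0293
```

```bash
python3 -c "
from bench import *
from h import *
print(infix(read_state()))
c=camera('wrist');cv2.imwrite('pics/w3.png',c['pixels'][:,:,::-1])"
```

```text
(array([ 39.5, -46.6]), np.float64(116.2), 'axisz', array([-0.0043,  0.0024, -1.    ]), 'F fix', array([-6.1,  8.3]), np.float64(3.7), 'yaw', np.float64(90.4), 't', 7.0167, 'w', 29.3)
```

View pics/w3.png

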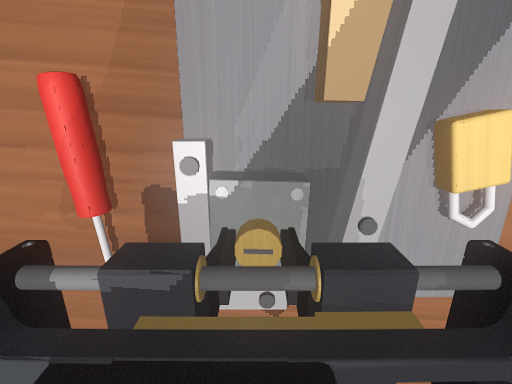

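The lock is against the rail at (210,200). I'll push a bit more toward the stop until the force rises.

Request:
arm_command --commands '[[20, [-0.0005, 0, 0], [0, 0, 0]], [20, [-0.001, 0, 0], [0, 0, 0]], [20, [-0.0015, 0, 0], [0, 0, 0]], [20, [-0.002, 0, 0], [0, 0, 0]], [20, [-0.0025, 0, 0], [0, 0, 0]], [20, [-0.003, 0, 0], [0, 0, 0]], [20, [-0.003, 0, 0], [0, 0, 0]], [20, [-0.003, 0, 0], [0, 0, 0]], [20, [-0.003, 0, 0], [0, 0, 0]], [20, [-0.003, 0, 0], [0, 0, 0]]]'

```text
time: 7.9
ee_pos: [0.644, -0.1745, 0.1162]
eef_rot: [-0.039, 0.999, 0.002, -0.004]
ft_force: [-17.5, 8.3, 12.9]
width: 0.0294
```

```bash
python3 -c "
from bench import *
from h import *
print(infix(read_state()))"
```

```text
(array([ 40.4, -46.8]), np.float64(116.2), 'axisz', array([-0.0089,  0.0032, -1.    ]), 'F fix', array([-16.8,   9.6]), np.float64(12.9), 'yaw', np.float64(90.36), 't', 7.9, 'w', 29.4)
```

Request:
arm_command --commands '[[20, [0.001, 0, 0], [0, 0, 0]], [20, [0.0015, 0.0005, 0], [0, 0, 0]], [24, [0.002, 0.0005, 0], [0, 0, 0]], [45, [0.002, 0.0005, 0], [0, 0, 0]], [60, [0.002, 0.0005, 0], [0, 0, 0]], [60, [0.002, 0.0005, 0], [0, 0, 0]], [60, [0.002, 0.0005, 0], [0, 0, 0]], [60, [0.002, 0.0005, -0.02], [0, 0, 0]], [60, [0.002, 0.0005, -0.05], [0, 0, 0]], [60, [0.002, 0.0005, -0.08], [0, 0, 0]]]'

```text
time: 8.73
ee_pos: [0.6449, -0.1752, 0.1975]
eef_rot: [-0.039, 0.999, -0.0, -0.001]
ft_force: [0.4, -1.4, 0.8]
width: 0.0519
```

Request:
arm_command --commands '[[60, [0.02, 0.015, -0.02], [0, 0, 0]], [40, [0.05, 0.03, -0.04], [0, 0, 0]], [20, [0.08, 0.04, -0.06], [0, 0, 0]], [0, [0.09, 0.05, -0.08], [0, 0, 0]], [0, [0.09, 0.05, -0.08], [0, 0, 0]], [0, [0.09, 0.05, -0.08], [0, 0, 0]], [0, [0.09, 0.05, -0.08], [0, 0, 0]], [0, [0.09, 0.05, -0.08], [0, 0, 0]], [0, [0.09, 0.05, -0.08], [0, 0, 0]], [0, [0.09, 0.05, -0.08], [0, 0, 0]]]'

```text
time: 9.57
ee_pos: [0.5517, -0.1324, 0.2763]
eef_rot: [-0.039, 0.999, -0.0, -0.001]
ft_force: [-0.1, -0.1, -0.8]
width: 0.003
```

Run:
```python
from bench import *
from h import *
import pickle
s=read_state();c=camera("wrist");print(infix(s));pickle.dump((s,c),open("w4.pkl","wb"))
p=c["pixels"]
def cr(x0,y0,w,h,k,n):
    cv2.imwrite(n,cv2.resize(p[y0:y0+h,x0:x0+w],None,fx=k,fy=k,interpolation=cv2.INTER_CUBIC)[:,:,::-1])
cr(0,0,512,384,1.5,"pics/w4.png")
```

```text
(array([-48.5,   1.8]), np.float64(276.3), 'axisz', array([-1.5e-03, -6.0e-04, -1.0e+00]), 'F fix', array([-0.1, -0.1]), np.float64(-0.8), 'yaw', np.float64(90.34), 't', 9.5667, 'w', 3.0)
```

View pics/w4.png

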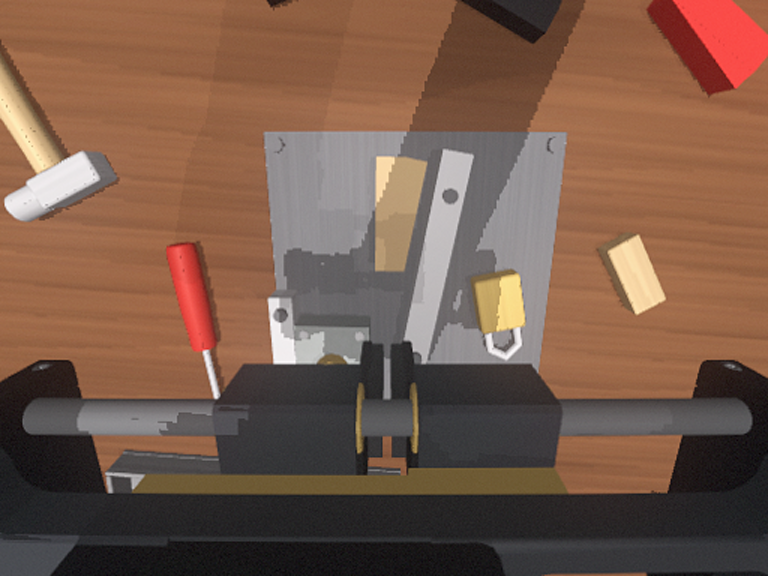

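The lock now sits at the rail and the wedge is untouched at (400,213). Moving behind the butt.

Request:
arm_command --commands '[[0, [0.02, 0.002, 0], [0, 0, 0]], [0, [0.045, 0.004, 0.005], [0, 0, 0]], [0, [0.07, 0.006, 0.02], [0, 0, 0]], [0, [0.095, 0.008, 0.045], [0, 0, 0]], [0, [0.112, 0.009, 0.07], [0, 0, 0]], [0, [0.118, 0.009, 0.095], [0, 0, 0]], [0, [0.118, 0.009, 0.115], [0, 0, 0]], [0, [0.118, 0.009, 0.13], [0, 0, 0]], [0, [0.118, 0.009, 0.14], [0, 0, 0]], [0, [0.118, 0.009, 0.14], [0, 0, 0]]]'

```text
time: 10.45
ee_pos: [0.4324, -0.1324, 0.1355]
eef_rot: [-0.039, 0.999, -0.0, -0.002]
ft_force: [-0.8, 0.8, 0.0]
width: 0.0003
```

Run:
```python
from bench import *
from h import *
import pickle
s=read_state();c=camera("wrist");print(infix(s),s["joint_positions"].round(2))
cv2.imwrite("pics/w5.png",cv2.resize(c["pixels"],(768,576))[:,:,::-1])
c=camera("top");p=c["pixels"]
cv2.imwrite("pics/t5.png",cv2.resize(p[95:240,275:450],None,fx=4,fy=4,interpolation=cv2.INTER_CUBIC)[:,:,::-1])
```

```text
(array([-167.5,   10.4]), np.float64(135.5), 'axisz', array([-3.3e-03, -5.0e-04, -1.0e+00]), 'F fix', array([-0.7,  0.9]), np.float64(0.0), 'yaw', np.float64(90.36), 't', 10.45, 'w', 0.3) [-0.45  0.12  0.69  2.11 -0.09  0.95  1.94]
```

View pics/w5.png

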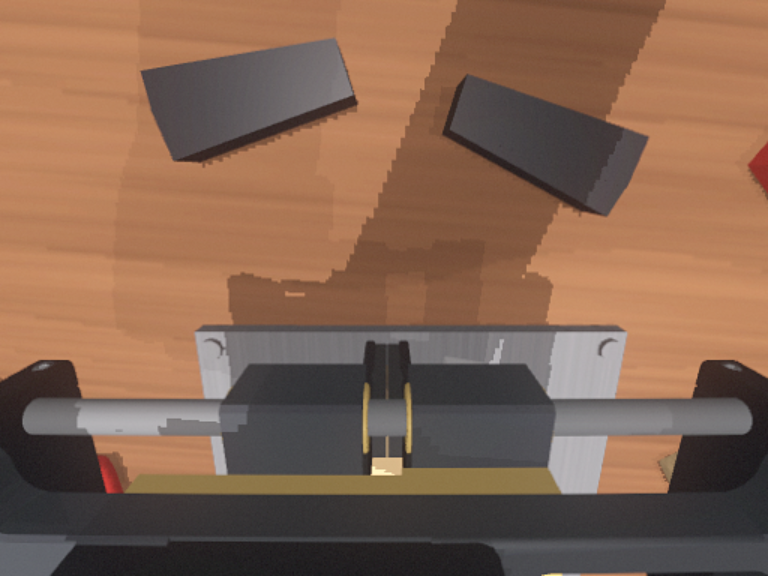

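View pics/t5.png

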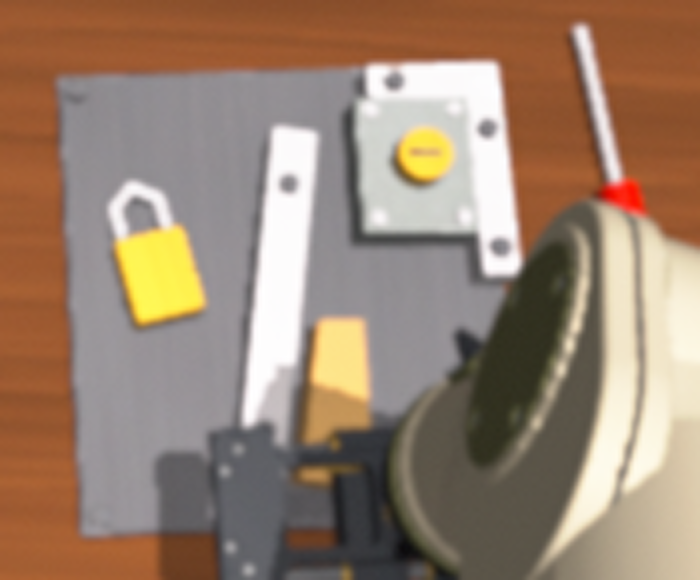

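The top view shows the lock case square against rail and stop, with the collar at crop (425,154), and the wedge in place. Lowering behind the butt.

Request:
arm_command --commands '[[0, [0, 0, 0.015], [0, 0, 0]], [0, [0, 0, 0.03], [0, 0, 0]], [0, [0, 0, 0.04], [0, 0, 0]], [0, [0, 0, 0.047], [0, 0, 0]], [0, [-0.003, 0, 0.047], [0, 0, 0]], [0, [-0.006, 0, 0.047], [0, 0, 0]], [0, [-0.009, 0, 0.047], [0, 0, 0]], [0, [-0.013, 0, 0.047], [0, 0, 0]], [0, [-0.017, 0, 0.047], [0, 0, 0]], [0, [-0.021, 0, 0.047], [0, 0, 0]]]'

```text
time: 11.38
ee_pos: [0.455, -0.1306, 0.0906]
eef_rot: [-0.039, 0.999, 0.0, 0.0]
ft_force: [-0.9, -0.4, 1.3]
width: 0.0007
```

```bash
python3 -c "
from bench import *
from h import *
print(infix(read_state()))"
```

```text
(array([-144.9,   10.5]), np.float64(90.6), 'axisz', array([ 6.e-04,  1.e-04, -1.e+00]), 'F fix', array([-0.9, -0.3]), np.float64(1.3), 'yaw', np.float64(90.38), 't', 11.3833, 'w', 0.7)
```

Request:
arm_command --commands '[[0, [-0.005, 0, 0], [0, 0, 0]], [0, [-0.01, 0, 0.001], [0, 0, 0]], [0, [-0.015, -0.0005, 0.001], [0, 0, 0]], [0, [-0.02, -0.001, 0.001], [0, 0, 0]], [0, [-0.025, -0.0015, 0.001], [0, 0, 0]], [0, [-0.03, -0.002, 0.001], [0, 0, 0]], [0, [-0.035, -0.0025, 0.001], [0, 0, 0]], [0, [-0.04, -0.003, 0.001], [0, 0, 0]], [0, [-0.045, -0.0035, 0.001], [0, 0, 0]], [0, [-0.045, -0.0035, 0.001], [0, 0, 0]]]'

```text
time: 12.22
ee_pos: [0.5005, -0.1306, 0.0893]
eef_rot: [-0.039, 0.999, -0.0, 0.0]
ft_force: [-0.8, -0.6, 0.8]
width: 0.0006
```

Run:
```python
from bench import *
from h import *
s=read_state();print(infix(s))
c=camera("wrist");cv2.imwrite("pics/w6.png",cv2.resize(c["pixels"],(768,576))[:,:,::-1])
c=camera("top");p=c["pixels"]
cv2.imwrite("pics/t6.png",cv2.resize(p[95:240,275:450],None,fx=4,fy=4,interpolation=cv2.INTER_CUBIC)[:,:,::-1])
c=camera("side");p=c["pixels"]
cv2.imwrite("pics/s6.png",cv2.resize(p[110:200,170:310],None,fx=5,fy=5,interpolation=cv2.INTER_CUBIC)[:,:,::-1])
```

```text
(array([-99.5,   7.3]), np.float64(89.3), 'axisz', array([ 7.e-04, -2.e-04, -1.e+00]), 'F fix', array([-0.8, -0.6]), np.float64(0.8), 'yaw', np.float64(90.39), 't', 12.2167, 'w', 0.6)
```

View pics/t6.png

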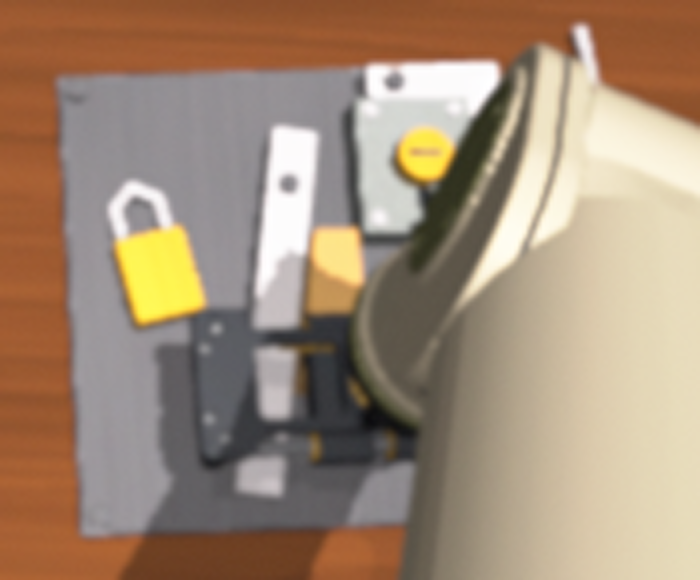

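View pics/s6.png

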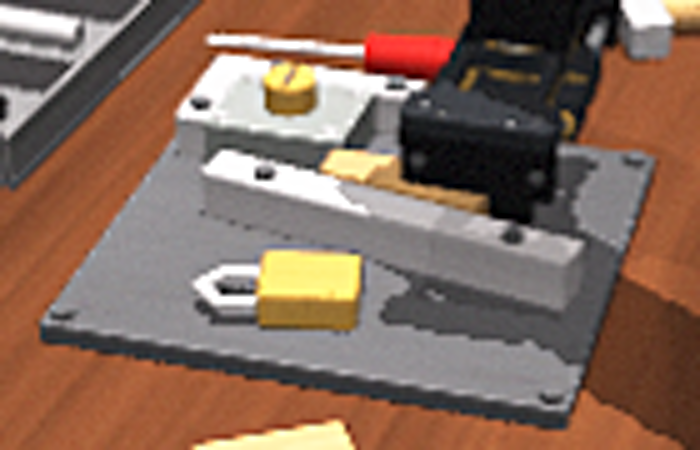

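Run:
```python
from bench import *
from h import *
c=camera("top")
f=lambda u,v,z:(QF.T@(px2w(c,[[275+u/4-.4,95+v/4-.4]],z)[0,:2]-T0)*1000).round(1)
print([f(316,229,.04),f(361,229,.04),f(364,312,.04)], "lock",f(362,235,.042),f(357,98,.042),"stop",f(367,102,.038),"collar",f(425,154,.06), "inner cheek", f(318,130,.04))
```

```text
[array([ 2.3, 14.3]), array([  1.6, -10.9]), array([-46.1,  -8.6])] lock [ -2.4 -10.6] [ 78.4 -14.7] stop [ 77.4 -21.4] collar [ 37.9 -44.2] inner cheek [60.5  8.5]
```

The wedge tip is at the gap mouth and the lock is home. The residual matches the top camera's own bias on the stop corner, and about 3 mm of side clearance remains. Continuing.

Request:
arm_command --commands '[[0, [-0.004, 0, 0], [0, 0, 0]], [0, [-0.008, 0, 0], [0, 0, 0]], [0, [-0.012, 0, 0], [0, 0, 0]], [0, [-0.016, 0, 0], [0, 0, 0]], [0, [-0.02, -0.0005, 0], [0, 0, 0]], [0, [-0.024, -0.0005, 0], [0, 0, 0]], [0, [-0.028, -0.001, 0], [0, 0, 0]], [0, [-0.032, -0.0015, 0], [0, 0, 0]], [0, [-0.035, -0.002, 0], [0, 0, 0]], [0, [-0.035, -0.002, 0], [0, 0, 0]]]'

```text
time: 13.25
ee_pos: [0.5352, -0.13, 0.0892]
eef_rot: [-0.039, 0.999, -0.0, 0.0]
ft_force: [0.3, -0.3, 0.3]
width: 0.0005
```

Run:
```python
from bench import *
from h import *
s=read_state();print(infix(s))
c=camera("top");p=c["pixels"]
cv2.imwrite("pics/t7.png",cv2.resize(p[95:240,275:450],None,fx=4,fy=4,interpolation=cv2.INTER_CUBIC)[:,:,::-1])
```

```text
(array([-64.9,   5.5]), np.float64(89.2), 'axisz', array([ 4.e-04, -2.e-04, -1.e+00]), 'F fix', array([ 0.3, -0.3]), np.float64(0.3), 'yaw', np.float64(90.38), 't', 13.25, 'w', 0.5)
```

View pics/t7.png

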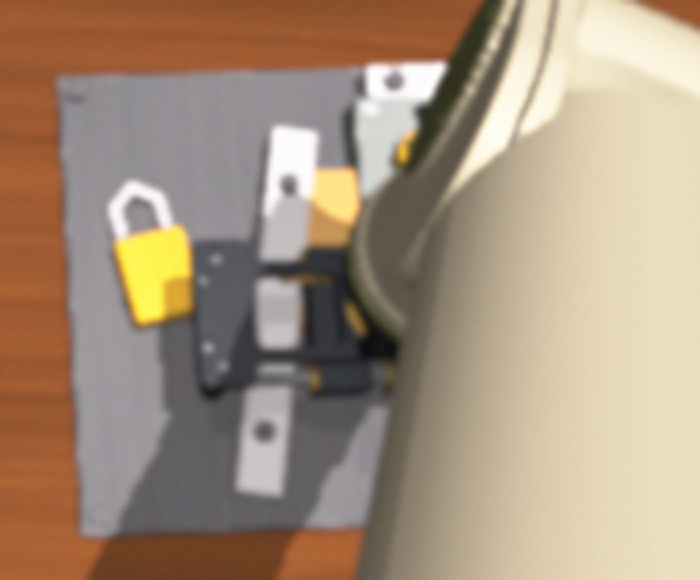

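The tip is inside the gap at (335,175). Continuing slowly until force builds.

Request:
arm_command --commands '[[0, [-0.002, 0, 0], [0, 0, 0]], [0, [-0.004, 0, 0], [0, 0, 0]], [0, [-0.006, -0.0005, 0], [0, 0, 0]], [0, [-0.008, -0.0005, 0], [0, 0, 0]], [0, [-0.01, -0.0005, 0], [0, 0, 0]], [0, [-0.012, -0.0005, 0], [0, 0, 0]], [0, [-0.014, -0.001, 0], [0, 0, 0]], [0, [-0.016, -0.001, 0], [0, 0, 0]], [0, [-0.016, -0.001, 0], [0, 0, 0]], [0, [-0.016, -0.001, 0], [0, 0, 0]]]'

```text
time: 14.13
ee_pos: [0.5505, -0.1299, 0.0891]
eef_rot: [-0.039, 0.999, -0.0, -0.0]
ft_force: [-2.3, -1.1, 1.0]
width: 0.0004
```

```bash
python3 -c "
from bench import *
from h import *
print(infix(read_state()))"
```

```text
(array([-49.6,   4.4]), np.float64(89.1), 'axisz', array([-1.e-04, -2.e-04, -1.e+00]), 'F fix', array([-2.3, -0.9]), np.float64(1.0), 'yaw', np.float64(90.35), 't', 14.1333, 'w', 0.4)
```

Request:
arm_command --commands '[[0, [-0.0005, 0, 0], [0, 0, 0]], [0, [-0.001, 0, 0], [0, 0, 0]], [0, [-0.0015, 0, 0], [0, 0, 0]], [0, [-0.002, 0, 0], [0, 0, 0]], [0, [-0.0025, 0, 0], [0, 0, 0]], [0, [-0.003, 0, 0], [0, 0, 0]], [0, [-0.0035, 0, 0], [0, 0, 0]], [0, [-0.004, 0, 0], [0, 0, 0]], [0, [-0.0045, 0, 0], [0, 0, 0]], [0, [-0.005, 0, 0], [0, 0, 0]]]'

```text
time: 14.97
ee_pos: [0.5536, -0.1302, 0.089]
eef_rot: [-0.038, 0.999, 0.0, -0.002]
ft_force: [-14.2, -3.4, 10.0]
width: 0.0004
```

```bash
python3 -c "
from bench import *
from h import *
print(infix(read_state()))"
```

```text
(array([-46.5,   3.9]), np.float64(89.0), 'axisz', array([-4.e-03,  1.e-04, -1.e+00]), 'F fix', array([-14.4,  -2.4]), np.float64(10.0), 'yaw', np.float64(90.3), 't', 14.9667, 'w', 0.4)
```

Request:
arm_command --commands '[[0, [-0.0003, 0, 0], [0, 0, 0]], [0, [-0.0006, 0, 0], [0, 0, 0]], [0, [-0.0009, 0, 0], [0, 0, 0]], [0, [-0.0012, 0, 0], [0, 0, 0]], [0, [-0.0015, 0, 0], [0, 0, 0]], [0, [-0.0015, 0, 0], [0, 0, 0]], [0, [-0.0015, 0, 0], [0, 0, 0]], [0, [-0.0015, 0, 0], [0, 0, 0]], [0, [-0.0015, 0, 0], [0, 0, 0]], [0, [-0.0015, 0, 0], [0, 0, 0]]]'

```text
time: 15.8
ee_pos: [0.5539, -0.1302, 0.0887]
eef_rot: [-0.038, 0.999, 0.0, -0.003]
ft_force: [-17.8, -2.1, 12.3]
width: 0.0009
```

```bash
python3 -c "
from bench import *
from h import *
print(infix(read_state()))"
```

```text
(array([-46.2,   3.9]), np.float64(88.7), 'axisz', array([-6.7e-03,  7.0e-04, -1.0e+00]), 'F fix', array([-17.9,  -0.8]), np.float64(12.3), 'yaw', np.float64(90.27), 't', 15.8, 'w', 0.9)
```

Request:
arm_command --commands '[[0, [-0.0004, 0, 0], [0, 0, 0]], [0, [-0.0008, 0, 0], [0, 0, 0]], [0, [-0.001, 0, 0], [0, 0, 0]], [0, [-0.001, 0, 0], [0, 0, 0]], [0, [-0.001, 0, 0], [0, 0, 0]], [0, [-0.001, 0, 0], [0, 0, 0]], [0, [-0.001, 0, 0], [0, 0, 0]], [0, [-0.001, 0, 0], [0, 0, 0]], [0, [-0.001, 0, 0], [0, 0, 0]], [0, [-0.001, 0, 0], [0, 0, 0]]]'

```text
time: 16.63
ee_pos: [0.5541, -0.1302, 0.0885]
eef_rot: [-0.038, 0.999, 0.001, -0.004]
ft_force: [-22.7, -2.5, 16.7]
width: 0.0005
```

```bash
python3 -c "
from bench import *
from h import *
print(infix(read_state()))"
```

```text
(array([-46. ,   3.9]), np.float64(88.5), 'axisz', array([-0.0086,  0.0011, -1.    ]), 'F fix', array([-22.9,  -0.9]), np.float64(16.7), 'yaw', np.float64(90.25), 't', 16.6333, 'w', 0.5)
```

The wedge is jammed at about 22 N with almost no travel. Backing off and looking.

Request:
arm_command --commands '[[0, [0.001, 0, 0], [0, 0, 0]], [0, [0.002, 0, 0], [0, 0, 0]], [0, [0.004, 0, 0], [0, 0, 0]], [0, [0.008, 0, 0], [0, 0, 0]], [0, [0.016, 0, 0], [0, 0, 0]], [0, [0.024, 0, 0], [0, 0, 0]], [0, [0.03, 0, -0.02], [0, 0, 0]], [0, [0.03, 0, -0.05], [0, 0, 0]], [0, [0.03, 0, -0.085], [0, 0, 0]], [0, [0.03, 0, -0.12], [0, 0, 0]]]'

```text
time: 17.47
ee_pos: [0.5272, -0.1314, 0.2104]
eef_rot: [-0.039, 0.999, 0.0, -0.0]
ft_force: [0.7, 0.8, 0.8]
width: 0.0004
```

Request:
arm_command --commands '[[0, [-0.01, 0, -0.02], [0, 0, 0]], [20, [-0.03, 0, -0.045], [0, 0, 0]], [40, [-0.05, 0, -0.07], [0, 0, 0]], [60, [-0.07, 0, -0.08], [0, 0, 0]], [80, [-0.09, 0, -0.08], [0, 0, 0]], [100, [-0.1, 0, -0.08], [0, 0, 0]], [100, [-0.1, 0, -0.08], [0, 0, 0]], [100, [-0.1, 0, -0.08], [0, 0, 0]], [100, [-0.1, 0, -0.08], [0, 0, 0]], [100, [-0.1, 0, -0.08], [0, 0, 0]]]'

```text
time: 18.3
ee_pos: [0.627, -0.124, 0.2894]
eef_rot: [-0.039, 0.999, 0.0, 0.0]
ft_force: [0.4, 0.2, -0.6]
width: 0.0527
```

Run:
```python
from bench import *
from h import *
import pickle
s=read_state();c=camera("wrist");print(infix(s));pickle.dump((s,c),open("w8.pkl","wb"))
p=c["pixels"]
q=w2px(c,[[*(QF@[.04,-.03]+T0),.04]],s)[0];x0,y0=int(q[0]-75),int(q[1]-85);print(q,x0,y0)
cv2.imwrite("pics/w8full.png",cv2.resize(p,(768,576))[:,:,::-1])
x0,y0=170,120
cv2.imwrite("pics/w8.png",cv2.resize(p[y0:y0+120,x0:x0+130],None,fx=5,fy=5,interpolation=cv2.INTER_CUBIC)[:,:,::-1])
c=camera("side");p=c["pixels"]
cv2.imwrite("pics/s8.png",cv2.resize(p[110:200,170:310],None,fx=5,fy=5,interpolation=cv2.INTER_CUBIC)[:,:,::-1])
```

```text
(array([27.1,  4.9]), np.float64(289.4), 'axisz', array([ 1.e-04,  5.e-04, -1.e+00]), 'F fix', array([0.4, 0.2]), np.float64(-0.6), 'yaw', np.float64(90.33), 't', 18.3, 'w', 52.7)
[231.11282942 187.65706159] 156 102
```

View pics/w8full.png

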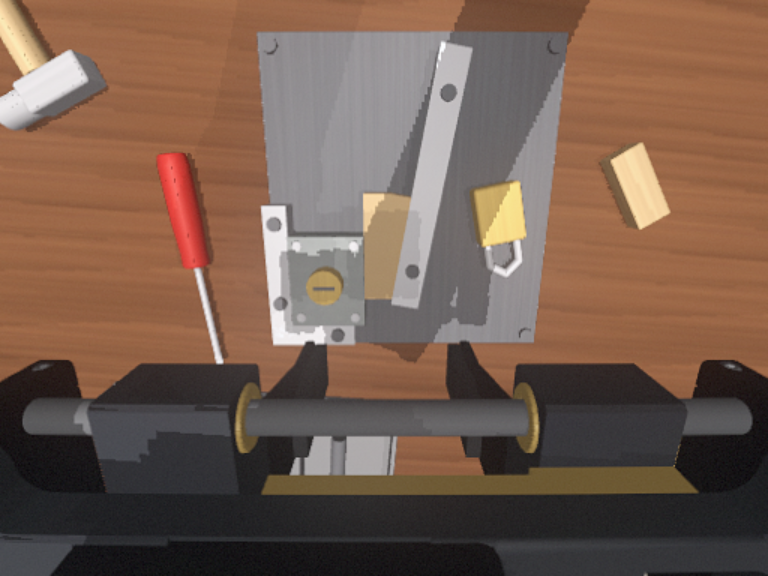

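View pics/w8.png

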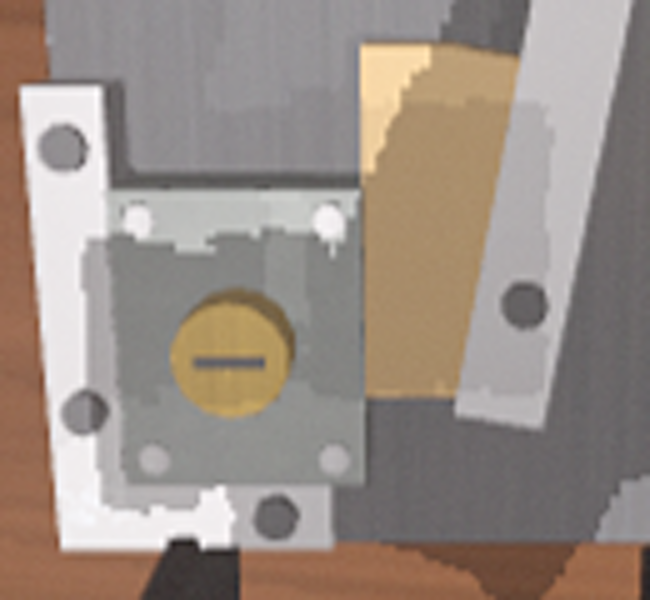

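View pics/s8.png

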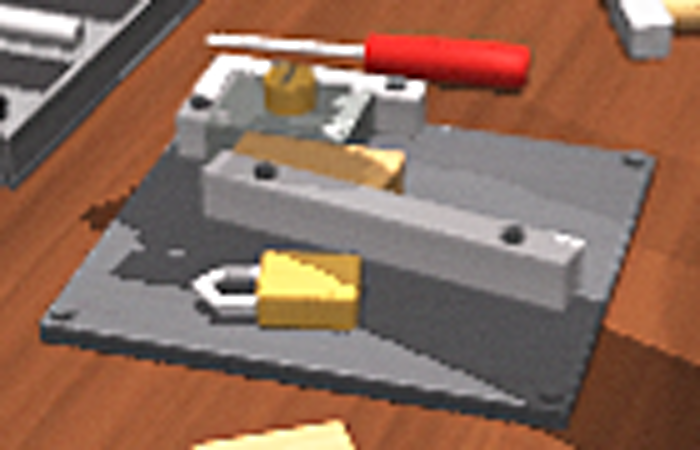

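The lock sits flat in the corner with its edges touching rail and stop. The wedge fills the gap flat, and the padlock, packer and screwdriver are unmoved. Final numeric check:

Run:
```python
import pickle; from h import *
s,c=pickle.load(open("w8.pkl","rb"))
A=lambda u,v:(170+u/5-.4,120+v/5-.4)
f=lambda q,z:(QF.T@(px2w(c,[A(*q)],z,s)[0,:2]-T0)*1000).round(1)
print("railend",f((105,86),.038),"stopend",f((331,488),.038),"cheek",f((455,415),.04))
L=[f(q,.042) for q in [(108,188),(360,190),(364,485),(124,485)]]
a,o,r=fit2([(-40,-32.5),(-40,32.5),(40,32.5),(40,-32.5)],L);print("lock",np.degrees(a),o,r.round(1),"collar",f((231,359),.06))
print("wedge",[f(q,.04) for q in [(360,44),(365,396),(455,396),(518,56)]])
```

```text
railend [-24.8 -79.1] stopend [ 82.1 -24.8] cheek [60.4  8.7]
lock -0.2000485811439104 [ 39.975 -47.6  ] [[-0.1 -1. ]
 [-0.2  0.7]
 [ 0.5  0.4]
 [-0.1 -0.1]] collar [ 39.4 -47. ]
wedge [array([-35.3, -15.4]), array([ 55.2, -15.2]), array([55.1,  8.6]), array([-32.6,  23.4])]
```

```bash
python3 -c "
from bench import *
print(close_job())"
```

```text
the job is handed in; nothing more can be done
None
```

The job is handed in at about 18 s: the lock case is home in the corner and the wedge is jammed in the gap, with the gripper clear of everything. No verdict was reported.

**What I did:** I pinched the brass collar and slid the lock case against the rail and then the end stop. I released it and pushed the wedge in by its butt with closed fingers. The steady push rose from 14 to 23 N over the last 1.7 s, and the wedge moved only about 0.5 mm in that time. At its end the push was slightly above your 12 to 22 N range.

**Last checks, from the wrist camera after backing off (fixture frame):**

| Item | Measured | Wanted |
|---|---|---|
| Lock case | x 40.0, y -47.6 mm, turned 0.2° | x 40, y -47.5 mm |
| Wedge | x about 9.7, y about 0.7 mm, lying flat | x 9 to 12, y about 1 mm |

- **Other objects:** in the pictures the padlock, packing block and screwdriver are where they started. I never went near the red and black look-alikes.
- **Disagreements:** the top camera read 2 to 4 mm off near the end stop, and the stop's own corner was off by the same amount, so I relied on the wrist view. Even there, the stop corner read 2 mm off in x, so the seating against the stop is confirmed only to about that accuracy.
- **Not tested:** I did not separately test that the wedge holds. It stayed put when I backed the fingers off.

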